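# Seat the test coupon in the corner of the checking fixture

## Task

Pick up the hand pusher and, touching the flat steel coupon with nothing but the pusher, nudge it along the fixture until it lies flush against both rails of the square corner; finish by pressing its free corner gently but positively towards the rails' corner, so that it bears on both rails at once for a moment, with some 5 to 10 N on each. Then stand the pusher upright on the worktop, off the fixture, and let go, with the coupon still flush. Leave the other things where they are.

Things in the scene. Friction and masses are not known exactly. Their poses are not given: they have to be found in the camera images.
- corner (a point): where the inner faces of the fixture's two rails would meet, at the level of its upper surface (12 mm above the worktop). x points away from the robot to the far rail, y to the left along it, z up. The far rail's inner face is the plane x = 0, the side rail's y = 0; the coupon belongs at negative x, positive y.
- fixture: checking fixture: grey-painted steel plate 170 mm (x) by 150 mm (y), 12 thick, fixed to the worktop, with a rail on its far and on its right side; origin at the centre of its underside, axes as the corner's; the corner is at x = +67, y = -57 mm from it. The rails stop 8 mm short of the corner.
- far_rail: steel rail across the far side of the fixture, 14 x 110 mm, 10 mm tall above the fixture's surface, rigid; origin at the centre of its underside; its y axis lies along it
- side_rail: steel rail along the right side of the fixture, 14 x 110 mm, 10 mm tall, rigid; origin at the centre of its underside; its y axis lies along it
- coupon: flat steel plate 70 mm (x) by 90 (y), 8 thick, 0.3 kg, two dark round marks on top; loose on the fixture, some 10 to 35 mm off both rails, turned up to 0.28 rad. Origin: centre of its underside. Seated, it is at x = -35, y = +45 mm from the corner, axes parallel. Ground and lightly oiled, it slides under 0.3 to 1 N; a push at the middle of an edge turns it flush on meeting a rail.
- pusher: hand pusher standing upright on the worktop, left of the fixture: square foot 34 x 34 mm, 14 tall, flat sides; square stem 20 x 20 mm rising to 64 mm; 0.12 kg. Origin: centre of its underside, z up the stem, x and y square to the sides of foot and stem. Push with a side of the foot, its underside 1 to 3 mm above the fixture.
- pusher_grip (a point): the point to grip on the axis of the pusher's stem, 48 mm above its underside; axes as the pusher's
- cup_a: steel cup, 64 mm across, 47 high, behind the pusher; bystander, loose; origin at the centre of its underside
- brush: flat chip brush, 200 mm long, 12 high, lying in front, right; bystander, loose; origin at the centre of its underside

How it is judged:
On the way:
1. the pusher presses the coupon against both rails at once, with at least 3 N on each, for 0.2 s (contact force between coupon and far_rail above 3 N and contact force between coupon and side_rail above 3 N and contact force between pusher and coupon above 3 N), for 0.2 s.
At the end, for the whole second after the job is handed in: the coupon lies flat and at rest with its far and right edges on the rails (within 1.5 mm at its centre, turned less than 0.02 rad), and the pusher stands upright, released and at rest, on the worktop (not on the fixture) (x of coupon in the frame of corner between -0.0365 and -0.0335 m and y of coupon in the frame of corner between 0.0435 and 0.0465 m and z of coupon in the frame of corner below 0.002 m and angle between the x axis of coupon and the x axis of corner, either way round below 0.02 rad and height (world z) of pusher below 0.004 m and angle between pusher's own z axis and vertical below 0.05 rad and linear speed of pusher below 0.01 m/s and linear speed of coupon below 0.005 m/s); the robot touches nothing.
It fails at once if the coupon is pressed on a rail with more than 25 N (contact force between coupon and far_rail above 25 N or contact force between coupon and side_rail above 25 N).
It fails at once if the fingers or the arm touch the coupon (contact force between any of the fingers, the arm and coupon above 0.3 N).
It fails at once if the pusher is driven down on the coupon or hits it with more than 35 N (contact force between pusher and coupon above 35 N).
It fails at once if a bystander is moved by more than 15 mm (distance of any of cup_a, brush from where it was at the start of the episode above 0.015 m).
It also fails if it takes over 72 s, if anything falls off the work surface, if the arm or the gripper's body presses on something with over 40 N, if the wrist force passes 120 N, or if a joint passes its speed limit or range.

## Robot

A 6-joint arm with a two-finger parallel gripper is mounted at the origin on a cart in front of the work surface, level with it; the furniture and walls round the work are solid. World frame = base frame: x ahead of the robot, y to its left, z up, the work surface at z = 0. Lengths are in m, angles in rad, forces in N, time in s.
With the tool pointing down it reaches from about 0.3 to 0.775 m from the base axis. Payload 14.6 kg.
Tool frame: the origin (TCP) lies at the very end of the fingers, on their centre line; the grasp point (between the pads) lies 19 mm behind it; z points along the fingers, y is the direction in which the jaws open and shut (so a half turn about z gives the same grasp; the last joint's range is limited). The gripper opens to 94 mm and grips with 3 to 60 N. Pads are 16 mm wide; open, the fingers measure 119 mm over their backs; the gripper's body (75 mm by 177 mm) begins 78 mm behind the grasp point.
Start: joints at [1.095, 0.3, 1.521, -0, 1.321, -0.067], TCP at [0.219, 0.505, 0.205] pointing down, gripper open.
Joint ranges: [-3.03, 3.03], [-0.79, 2.21], [0.23, 2.52], [-1.04, 4.18], [0, 3.07], [-2.55, 2.55]. Speed limits (rad/s): [2.22, 2.22, 2.57, 3.14, 3.14, 3.14].

## Interface

Orientations are given as [roll, pitch, yaw] about the fixed x, y, z axes, in that order (R = Rz(yaw) Ry(pitch) Rx(roll)).
In Python, from station import ctrl, eyes gives the robot as it stands.
- The arm moves only by the tool jog_arm, never from a script. Its argument "moves" is a list of rows, each a list of 3 entries, a list of its own where there are three numbers: the shift along the world's x, y, z in mm, then the turn, a rotation vector about the world's x, y, z in units of 5 degrees (1.0 is 5 degrees), then the finger opening in mm, from 0 to 94. In form: [[[tx, ty, tz], [wx, wy, wz], jaw], ...]. A call has 1 to 5 rows; each row is the pose to reach, as a shift and turn from the pose commanded when the call began; what a row does not reach only later rows make up. A row lasts 1/12 s, in which the tool goes at most 41.7 mm and 7.16 degrees, less where a joint would pass 70% of its speed; a pose out of reach is approached as far as the arm can. A call with a gripper value outside its range is refused whole. The fingers move at their own pace and stop on an object; "squeeze" is the grip in N (left out, the last holds). Time passes only in rows, so rows that repeat a pose let the fingers close. It gives the time, the measured TCP pose, the force and the opening at its end, in the units of the state.
- ctrl.get_obs(): the state, without advancing time (a new reading comes with each control period).
- eyes.camera(name): name is "scene" or "top" or "wrist"; returns a dict with "frame" (384x512x3 uint8, red, green, blue), "vertical_fov" (degrees; the focal length in pixels is half the picture's height over the tangent of half this angle, whatever the lens; pixels are square), "cx", "cy" (the principal point, pixels), "k1" (the pictures are not rectified: a ray, as slopes to the right and down, at radius r is drawn at 1 + k1 r^2 times it, then the intrinsics apply), "eye" and "attitude" of the camera in the world; the wrist camera has in their place "hand_eye" (4x4, takes a point from camera to tool coordinates, whose origin is the TCP and whose axes are the flange's). Camera axes: x right, y down, z forward; pixel columns grow to the right and rows downward; lengths in m; the calibration is good to about 2 mm. A picture is of the moment at which its call begins: read the wrist's pose just before it. There is no depth.
- ctrl.hand_in(): hands the job in, once; it reports no verdict.
The state is a dict: "time_s": time; "qpos": joint angles; "joint_vel": joint speeds; "tau": joint torques, N m; "ee_pos": TCP position; "eef_rot": TCP orientation; "force": force on the tool from outside, world axes, zero at the start; "moment": the same for the moment, N m; "grip_width": finger opening in m.
Only numpy, scipy, OpenCV 4.12 (cv2) and the standard library are available. Lean on these libraries where they do the work, as an engineer would, in place of code of your own. Each camera call takes 0.05 s, during which the arm holds its last target.

## Working session

There is one attempt and no reset: what is moved stays moved. The work goes in short steps, Python scripts to look and compute and a tool call to move; the robot and the scene stay as the last step left them, time stands still between calls to the robot, and variables do not carry over. Pictures are saved under pics/ and viewed, and the job is handed in when it is done.

Besides the shell and the picture viewer there is one more tool, called by a JSON object that holds its "method" and its "body". jog_arm: Moves the arm, as the interface text tells. Its arguments: {"type":"object","properties":{"moves":{"type":"array","items":{"type":"array"}},"squeeze":{"type":"number"}},"required":["moves"]}

```bash
ls; mkdir -p pics; python3 - <<'E'
from station import ctrl, eyes
import cv2
o=ctrl.get_obs(); print(o)
for n in ["scene","top","wrist"]:
    c=eyes.camera(n); cv2.imwrite(f"pics/{n}0.png",c["frame"][:,:,::-1]); print(n,{k:v for k,v in c.items() if k!="frame"})
E
```

```text
pics
{'time_s': 0.0, 'qpos': array([ 1.09535509e+00,  3.00482311e-01,  1.52158108e+00,  4.45051218e-06,
        1.32067942e+00, -6.65942364e-02]), 'joint_vel': array([-0.0005506 , -0.0007984 ,  0.00173579, -0.00051494, -0.00017006,
       -0.00045141]), 'tau': array([-2.25498243e-04, -5.31809199e+01, -3.52744675e+01,  7.08105974e-02,
        2.44509632e-02, -8.13506813e-05]), 'ee_pos': array([0.21853387, 0.50443981, 0.20488018]), 'eef_rot': array([-3.14044533e+00, -8.08383509e-05,  2.73274450e+00]), 'force': array([-0.85854462,  0.38094783,  0.32578424]), 'moment': array([ 0.01193909,  0.04001441, -0.05429348]), 'grip_width': 0.0940130721214797}
scene {'vertical_fov': 54.207774092375594, 'cx': 255.75303959723803, 'cy': 191.70806470795938, 'k1': 0.04129149341122455, 'eye': array([ 0.08713769, -0.16537528,  0.80736604]), 'attitude': array([-2.48528409, -0.00967797, -0.77383321])}
top {'vertical_fov': 48.96933639551001, 'cx': 250.71766057646118, 'cy': 193.53447914538242, 'k1': -0.0618160617427908, 'eye': array([0.35398352, 0.24126909, 0.92513572]), 'attitude': array([-2.95601092, -0.01967373, -1.58931825])}
wrist {'vertical_fov': 62.20066501717631, 'cx': 253.83137900394033, 'cy': 194.4855181387368, 'k1': 0.022985461555956276, 'hand_eye': array([[ 7.67355358e-04, -9.65964757e-01, -2.58672573e-01,
         7.49444502e-02],
       [ 9.99999500e-01,  5.75390039e-04,  8.17823368e-04,
        -1.51559904e-04],
       [-6.41150929e-04, -2.58673072e-01,  9.65964715e-01,
        -1.77344283e-01],
       [ 0.00000000e+00,  0.00000000e+00,  0.00000000e+00,
         1.00000000e+00]])}
```

View pics/top0.png

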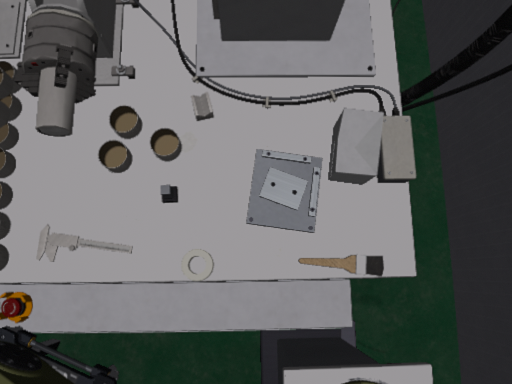

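View pics/scene0.png

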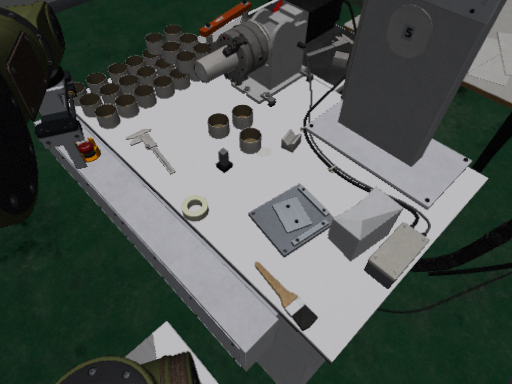

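View pics/wrist0.png

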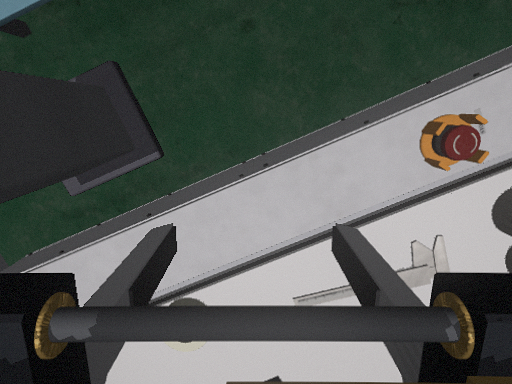

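```bash
cat > h.py <<'E'
import numpy as np, cv2
from scipy.spatial.transform import Rotation as R
from station import ctrl, eyes
def pose(c,o=None):
    if 'eye' in c: return np.array(c['eye']),R.from_euler('xyz',c['attitude']).as_matrix()
    T=np.eye(4);T[:3,:3]=R.from_euler('xyz',o['eef_rot']).as_matrix();T[:3,3]=o['ee_pos']
    M=T@c['hand_eye'];return M[:3,3],M[:3,:3]
def f(c): return 192/np.tan(np.radians(c['vertical_fov']/2))
def proj(c,o,P):
    e,A=pose(c,o);q=(np.atleast_2d(P)-e)@A;s=q[:,:2]/q[:,2:];r2=(s**2).sum(1,keepdims=True)
    return s*(1+c['k1']*r2)*f(c)+[c['cx'],c['cy']]
def unproj(c,o,uv,z):
    e,A=pose(c,o);d=(np.atleast_2d(uv).astype(float)-[c['cx'],c['cy']])/f(c);s=d.copy()
    for _ in range(20): s=d/(1+c['k1']*(s**2).sum(1,keepdims=True))
    r=np.c_[s,np.ones(len(s))]@A.T
    return e+r*((z-e[2])/r[:,2])[:,None]
def snap(n,name):
    o=ctrl.get_obs();c=eyes.camera(n);cv2.imwrite(f'pics/{name}.png',c['frame'][:,:,::-1])
    np.savez(f'{name}.npz',c=np.array([c,o],dtype=object));return c,o
def load(name): return tuple(np.load(f'{name}.npz',allow_pickle=True)['c'])
def crop(c,box,k,name):
    x0,y0,x1,y1=box;cv2.imwrite(f'pics/{name}.png',cv2.resize(c['frame'][y0:y1,x0:x1,::-1],None,fx=k,fy=k,interpolation=cv2.INTER_CUBIC))
E
python3 - <<'E'
from h import *
c,o=snap('top','top1')
crop(c,(235,140,335,240),6,'top1f'); crop(c,(140,120,200,220),6,'top1p')
for uv,z in [((170,196),0),((263,153),.012),((318,158),.012),((314,230),.012),((250,222),.012),((165,143),.04),((300,262),0),((380,265),0),((197,263),0),((332,180),0)]: print(uv,unproj(c,o,uv,z).round(4))
E
```

```text
(170, 196) [[0.5244 0.3997 0.    ]]
(263, 153) [[0.6174 0.1908 0.012 ]]
(318, 158) [[0.6042 0.0671 0.012 ]]
(314, 230) [[0.4422 0.0837 0.012 ]]
(250, 222) [[0.4621 0.2229 0.012 ]]
(165, 143) [[0.6349 0.406  0.04  ]]
(300, 262) [[0.3741 0.1154 0.    ]]
(380, 265) [[ 0.3636 -0.0608  0.    ]]
(197, 263) [[0.376  0.3391 0.    ]]
(332, 180) [[0.5557 0.0355 0.    ]]
```

View pics/top1f.png

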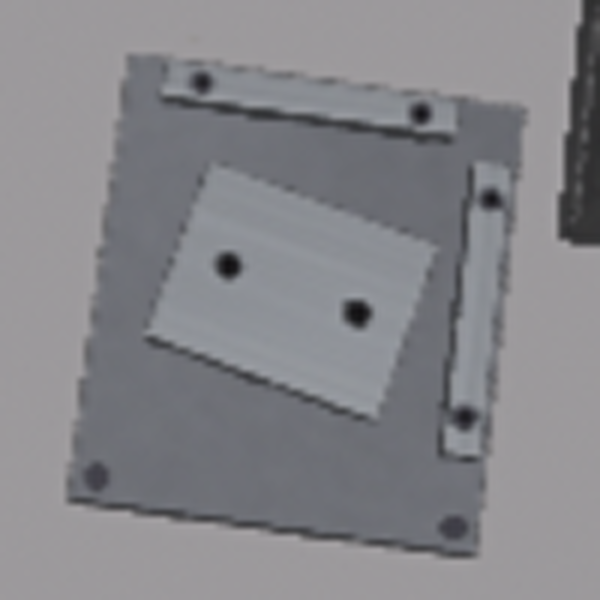

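View pics/top1p.png

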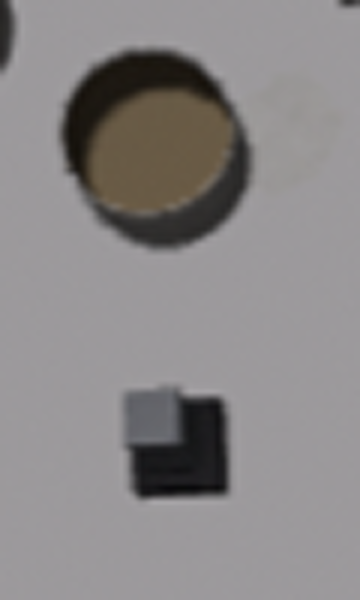

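```bash
cat >> h.py <<'E'
from scipy.optimize import least_squares
def rect(p,L,W,z):
    x,y,t=p;pts=np.array([[L/2,W/2],[L/2,-W/2],[-L/2,-W/2],[-L/2,W/2]])
    Rm=np.array([[np.cos(t),-np.sin(t)],[np.sin(t),np.cos(t)]])
    return np.c_[pts@Rm.T+[x,y],np.full(4,z)]
def fitrect(c,o,uv,L,W,z,p0):
    g=lambda p:(proj(c,o,rect(p,L,W,z))-uv).ravel()
    s=least_squares(g,p0);return s.x,np.abs(s.fun).max()
def cp(pts,box,k): return (np.array(pts,float)+.5)/k-.5+np.array(box[:2])
E
python3 - <<'E'
from h import *
c,o=load('top1')
b=(235,140)
p,e=fitrect(c,o,cp([(128,54),(525,104),(478,549),(69,494)],b,6),.17,.15,.012,[.53,.14,-.1]);print('fixture',p.round(4),e)
t=p[2];Rm=np.array([[np.cos(t),-np.sin(t)],[np.sin(t),np.cos(t)]]);print('corner',(p[:2]+Rm@[.067,-.057]).round(4))
p,e=fitrect(c,o,cp([(212,163),(438,243),(378,415),(147,334)],b,6),.07,.09,.020,[.53,.14,-.3]);print('coupon',p.round(4),e)
b=(140,120)
p,e=fitrect(c,o,cp([(123,391),(181,388),(184,444),(124,446)],b,6),.02,.02,.064,[.53,.4,0]);print('stem',p.round(4),e)
E
```

```text
fixture [ 0.5342  0.1447 -0.1489] 0.6716233014888076
corner [0.592  0.0784]
coupon [ 0.5358  0.148  -0.3661] 0.6177936907014612
stem [0.5273 0.3993 0.042 ] 0.24262846023782458
```

{"method": "jog_arm", "body": {"moves": [[[300, -105, -20], [0, 0, 5.17], 94], [[300, -105, -20], [0, 0, 5.17], 94], [[300, -105, -20], [0, 0, 5.17], 94], [[300, -105, -20], [0, 0, 5.17], 94], [[300, -105, -20], [0, 0, 5.17], 94]], "squeeze": 40}}

```text
time_s: 0.62
ee_pos: [0.4081, 0.4382, 0.1928]
eef_rot: [-3.142, -0.0, -3.092]
force: [0.2, 1.4, -0.3]
grip_width: 0.0939
```

{"method": "jog_arm", "body": {"moves": [[[104, -36, -7], [0, 0, 0], 94], [[104, -36, -7], [0, 0, 0], 94], [[104, -36, -7], [0, 0, 0], 94], [[104, -36, -7], [0, 0, 0], 94], [[104, -36, -7], [0, 0, 0], 94]]}}

```text
time_s: 1.03
ee_pos: [0.5113, 0.4022, 0.185]
eef_rot: [-3.141, -0.001, -3.101]
force: [-0.8, -0.5, -0.3]
grip_width: 0.0943
```

```bash
python3 - <<'E'
from h import *
c,o=snap('wrist','w1'); print(o['ee_pos'],o['eef_rot'])
print(proj(c,o,[[.5273,.3993,.064],[.5273,.3993,0]]))
crop(c,(100,60,420,330),2.2,'w1c')
E
```

```text
[0.51130198 0.40217737 0.18495836] [-3.14091484e+00 -1.22210979e-03 -3.10136806e+00]
[[250.28309484 205.40648079]
 [250.86167177 189.53835043]]
```

View pics/w1c.png

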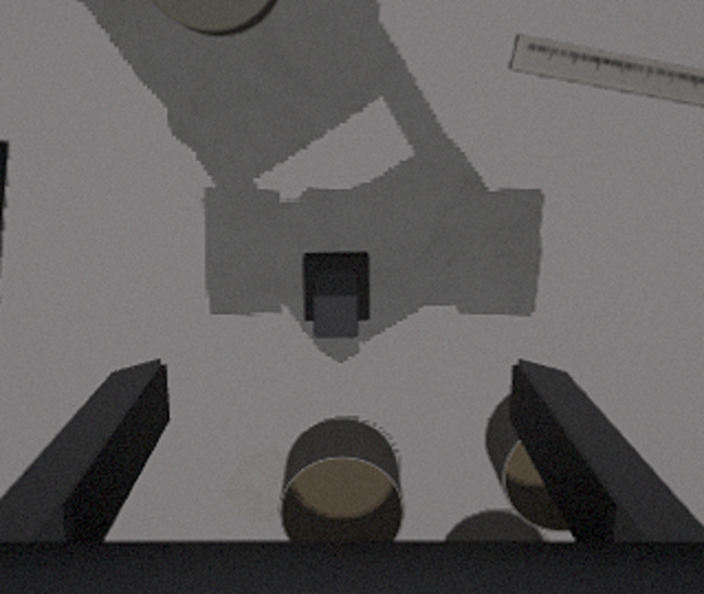

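```bash
python3 - <<'E'
from h import *
c,o=load('w1')
b=(100,60)
# order: (+x,+y),(+x,-y),(-x,-y),(-x,+y)
print(fitrect(c,o,cp([(357,337),(314,338),(314,296),(357,296)],b,2.2),.02,.02,.064,[.527,.4,0]))
print(fitrect(c,o,cp([(369,320),(305,321),(304,253),(368,252)],b,2.2),.034,.034,.014,[.527,.4,0]))
E
```

```text
(array([0.52557726, 0.40113775, 0.04598989]), np.float64(0.6018737008603239))
(array([0.52438538, 0.40136816, 0.05567152]), np.float64(0.8792210983398547))
```

{"method": "jog_arm", "body": {"moves": [[[15, -1, -30], [0, 0, 0.1], 94], [[15, -1, -70], [0, 0, 0.1], 94], [[15, -1, -110], [0, 0, 0.1], 94], [[15, -1, -120], [0, 0, 0.1], 94], [[15, -1, -120], [0, 0, 0.1], 94]]}}

```text
time_s: 1.5
ee_pos: [0.5234, 0.402, 0.0635]
eef_rot: [-3.139, -0.004, -3.089]
force: [-0.3, 0.2, 0.3]
grip_width: 0.0942
```

```bash
python3 - <<'E'
from h import *
c,o=snap('wrist','w2'); print(o['ee_pos'],o['eef_rot'])
crop(c,(100,60,420,330),2.2,'w2c')
E
```

```text
[0.52340636 0.40202247 0.06349706] [-3.13892386 -0.00446378 -3.08915413]
```

View pics/w2c.png

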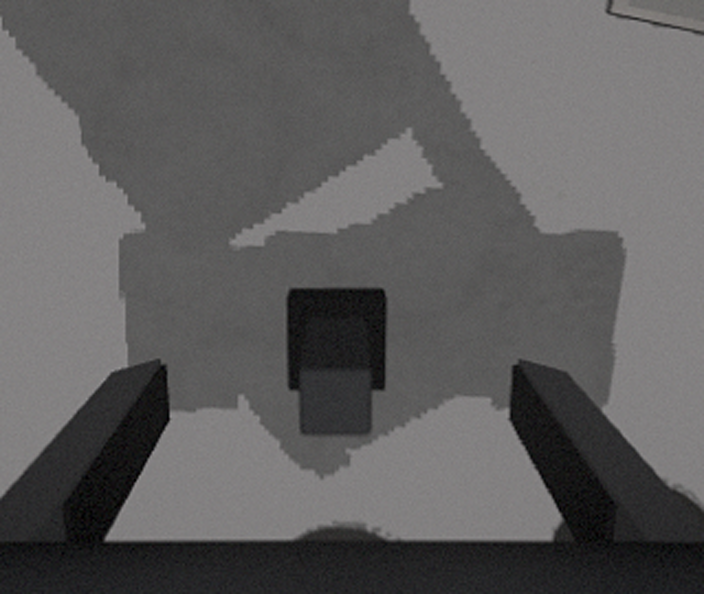

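```bash
python3 - <<'E'
from h import *
c,o=load('w2')
b=(100,60)
print(fitrect(c,o,cp([(371,435),(300,435),(300,370),(371,369)],b,2.2),.02,.02,.064,[.527,.4,0]))
print(fitrect(c,o,cp([(386,389),(289,388),(288,290),(385,289)],b,2.2),.034,.034,.014,[.527,.4,0]))
E
```

```text
(array([0.52581128, 0.40111435, 0.05650919]), np.float64(0.8464269563108644))
(array([0.52431816, 0.40121041, 0.0585468 ]), np.float64(1.2749048913754848))
```

{"method": "jog_arm", "body": {"moves": [[[2, -1, -20], [0, 0, 0], 94], [[2, -1, -34], [0, 0, 0], 94], [[2, -1, -34], [0, 0, 0], 60], [[2, -1, -34], [0, 0, 0], 18], [[2, -1, -34], [0, 0, 0], 10]], "squeeze": 40}}

```text
time_s: 1.97
ee_pos: [0.528, 0.4016, 0.0336]
eef_rot: [3.141, 0.002, -3.09]
force: [-0.1, -0.8, 0.3]
grip_width: 0.0774
```

{"method": "jog_arm", "body": {"moves": [[[0, 0, 0], [0, 0, 0], 10], [[0, 0, 0], [0, 0, 0], 10], [[0, 0, 0], [0, 0, 0], 10], [[0, 0, 0], [0, 0, 0], 10], [[0, 0, 0], [0, 0, 0], 10]], "squeeze": 50}}

```text
time_s: 2.38
ee_pos: [0.5275, 0.4011, 0.0321]
eef_rot: [3.142, 0.0, -3.09]
force: [0.5, -0.7, 0.1]
grip_width: 0.0442
```

```bash
python3 - <<'E'
from h import *
o=ctrl.get_obs(); print(o['ee_pos'],o['eef_rot'],o['force'],o['grip_width'])
E
```

```text
[0.52752691 0.40112516 0.03210573] [ 3.14151252e+00  1.34847726e-04 -3.09049777e+00] [ 0.51770399 -0.68484566  0.14930399] 0.04421358515779836
```

{"method": "jog_arm", "body": {"moves": [[[-2, 0, -3], [0, 0, 0], 10], [[-2, 0, -3], [0, 0, 0], 10], [[-2, 0, -3], [0, 0, 0], 10], [[-2, 0, -3], [0, 0, 0], 10], [[-2, 0, -3], [0, 0, 0], 10]]}}

```text
time_s: 2.8
ee_pos: [0.5254, 0.401, 0.0288]
eef_rot: [-3.141, -0.0, -3.091]
force: [0.3, 0.2, -1.8]
grip_width: 0.0199
```

{"method": "jog_arm", "body": {"moves": [[[0, 0, 0], [0, 0, 0], 10], [[0, 0, 0], [0, 0, 0], 10], [[0, 0, 0], [0, 0, 0], 10], [[0, 0, 0], [0, 0, 0], 10]]}}

```text
time_s: 3.13
ee_pos: [0.5255, 0.4011, 0.0289]
eef_rot: [-3.142, -0.0, -3.09]
force: [-0.0, 0.0, -1.8]
grip_width: 0.0197
```

{"method": "jog_arm", "body": {"moves": [[[0, 0, 30], [0, 0, 0], 10], [[-5, -10, 60], [0, 0, 0], 10], [[-20, -50, 90], [0, 0, -1], 10], [[-30, -80, 115], [0, 0, -2.3], 10], [[-40, -110, 140], [0, 0, -2.3], 10]]}}

```text
time_s: 3.55
ee_pos: [0.4865, 0.2957, 0.1649]
eef_rot: [-3.141, -0.0, 2.985]
force: [0.2, 0.1, 0.2]
grip_width: 0.0201
```

{"method": "jog_arm", "body": {"moves": [[[-15, -70, 50], [0, 0, 0], 10], [[-15, -70, 50], [0, 0, 0], 10], [[-15, -70, 50], [0, 0, 0], 10], [[-15, -70, 50], [0, 0, 0], 10], [[-15, -70, 50], [0, 0, 0], 10]]}}

```text
time_s: 3.97
ee_pos: [0.4725, 0.2271, 0.2138]
eef_rot: [3.141, -0.0, 2.991]
force: [-0.2, 0.7, -1.2]
grip_width: 0.0198
```

```bash
python3 - <<'E'
from h import *
c,o=snap('wrist','w3'); print(o['ee_pos'],o['eef_rot'],o['force'])
crop(c,(0,20,400,320),2,'w3c')
E
```

```text
[0.47248828 0.22713471 0.21382343] [ 3.14137733e+00 -1.26284594e-05  2.99146023e+00] [-0.17822395  0.72523139 -1.1510862 ]
```

View pics/w3c.png

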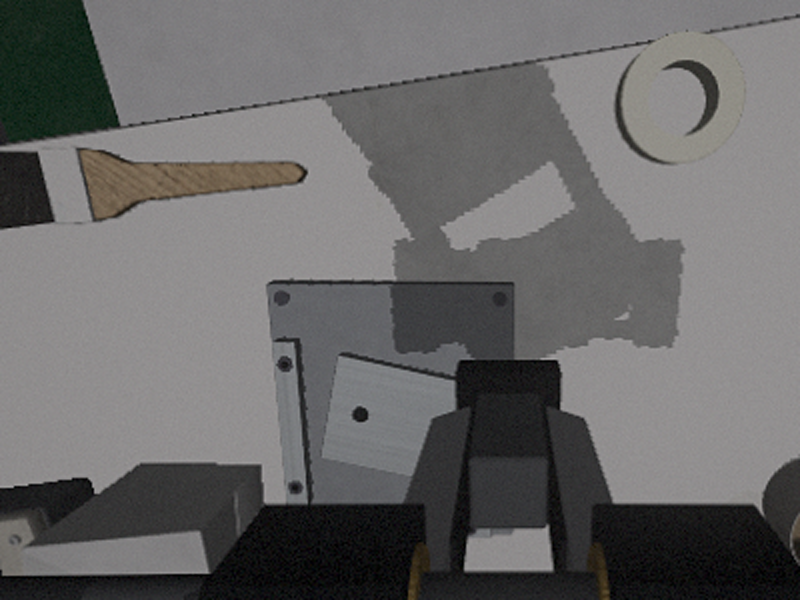

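```bash
python3 - <<'E'
from h import *
c,o=load('w3')
crop(c,(120,145,280,275),5,'w3d')
E
```

```text
(no output)
```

View pics/w3d.png

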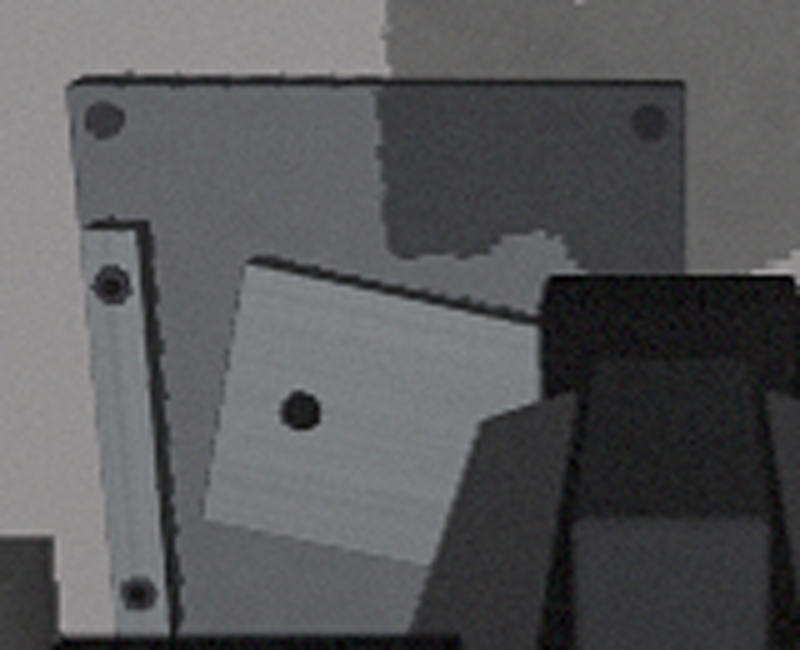

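```bash
cat >> h.py <<'E'
def tf(p,P):
    t=p[2];Rm=np.array([[np.cos(t),-np.sin(t)],[np.sin(t),np.cos(t)]]);P=np.atleast_2d(P)
    return np.c_[P[:,:2]@Rm.T+p[:2],P[:,2]]
def fitpts(c,o,uv,P,p0):
    g=lambda p:(proj(c,o,tf(p,np.array(P)))-uv).ravel()
    s=least_squares(g,p0);return s.x,s.fun
E
python3 - <<'E'
from h import *
c,o=load('w3');b=(120,145)
uv=cp([(70,87),(685,85),(84,230),(137,230)],b,5)
P=np.array([(-85,-75,12),(-85,75,12),(-51,-71,22),(-51,-57,22)])/1e3
p,r=fitpts(c,o,uv,P,[.53,.145,-.15]);print('fix',p.round(4),r.round(2))
print('corner',tf(p,[.067,-.057,.012]).round(4))
q=unproj(c,o,cp([(248,265),(204,518),(540,322)],b,5),.020);print('coupon NR,FR,on near edge',q.round(4))
d=q[1]-q[0];print(np.hypot(*d[:2]),np.arctan2(d[1],d[0]));d=q[2]-q[0];print(np.arctan2(d[1],d[0])-np.pi/2)
t=np.mean([np.arctan2(*(q[1]-q[0])[[1,0]])])
cp_=tf([q[:2,0].mean(),q[:2,1].mean(),t],[0,.045,.02]);print('centre',cp_)
# in corner frame
C=tf(p,[.067,-.057,.012])[0]
d=cp_[0]-C;a=p[2];print('rel',d[0]*np.cos(a)+d[1]*np.sin(a),-d[0]*np.sin(a)+d[1]*np.cos(a),t-a)
E
```

```text
fix [ 0.5319  0.1476 -0.1491] [-1.09 -0.59  1.39 -0.13 -0.74  0.44  0.46  0.44]
corner [[0.5897 0.0812 0.012 ]]
coupon NR,FR,on near edge [[0.4853 0.122  0.02  ]
 [0.5485 0.0967 0.02  ]
 [0.5101 0.1892 0.02  ]]
0.06800220968510597 -0.37981247174802657
-0.3528358806988836
centre [[0.53357879 0.15114244 0.02      ]]
rel -0.06590840390237311 0.06078013194376323 -0.23067323794743222
```

{"method": "jog_arm", "body": {"moves": [[[-2, -35, -30], [0, 0, 0], 10], [[-2, -66, -60], [0, 0, 0], 10], [[-2, -66, -100], [0, 0, 0], 10], [[-2, -66, -140], [0, 0, 0], 10], [[-2, -66, -150], [0, 0, 0], 10]]}}

```text
time_s: 4.43
ee_pos: [0.4672, 0.1605, 0.0577]
eef_rot: [-3.138, -0.009, 2.992]
force: [-1.3, 0.6, -1.9]
grip_width: 0.0196
```

{"method": "jog_arm", "body": {"moves": [[[0, 0, -6], [0, 0, 0], 10], [[0, 0, -12], [0, 0, 0], 10], [[0, 0, -12], [0, 0, 0], 10], [[0, 0, -12], [0, 0, 0], 10]]}}

```text
time_s: 4.77
ee_pos: [0.4712, 0.1615, 0.0534]
eef_rot: [3.141, 0.002, 2.993]
force: [-0.8, -0.2, -0.6]
grip_width: 0.0198
```

```bash
python3 - <<'E'
from h import *
c,o=snap('top','t4'); print(o['ee_pos'],o['eef_rot'],o['force'])
c2,o=snap('scene','s4'); c3,o=snap('wrist','w4')
crop(c3,(0,60,400,320),2,'w4c')
crop(c2,(230,150,350,270),5,'s4c')
E
```

```text
[0.47124487 0.16154161 0.05344413] [3.14080130e+00 1.83319840e-03 2.99268517e+00] [-0.78855856 -0.1847796  -0.61594428]
```

View pics/w4c.png

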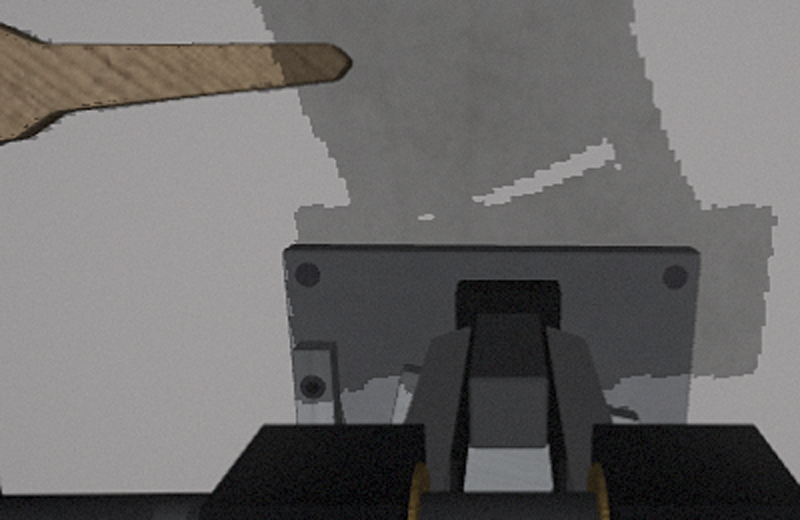

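View pics/s4c.png

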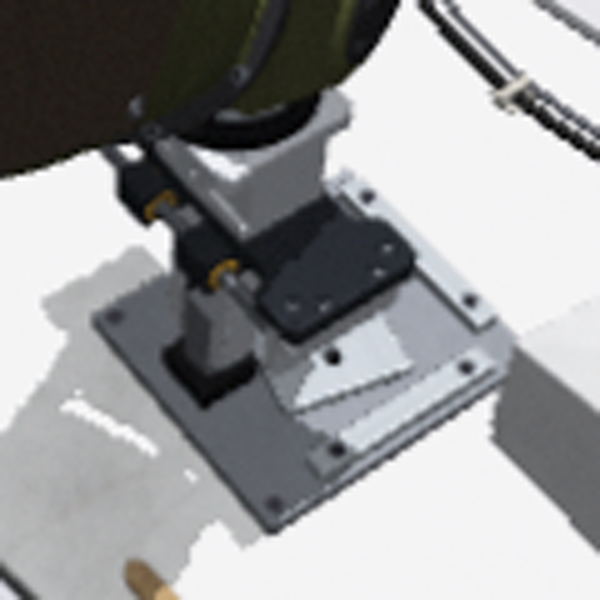

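View pics/t4.png

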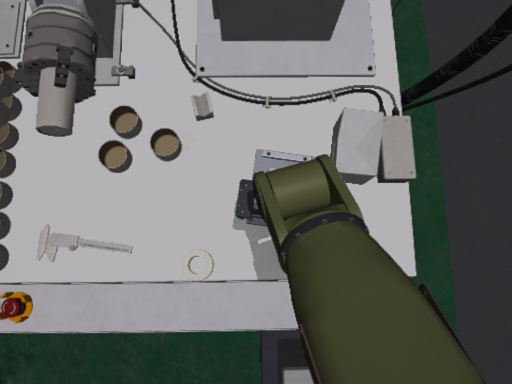

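{"method": "jog_arm", "body": {"moves": [[[0, 0, -6], [0, 0, 0], 10], [[0, 0, -10], [0, 0, 0], 10], [[0, 0, -10], [0, 0, 0], 10], [[0, 0, -10], [0, 0, 0], 10], [[0, 0, -10], [0, 0, 0], 10]]}}

```text
time_s: 5.33
ee_pos: [0.4705, 0.1609, 0.0421]
eef_rot: [-3.142, -0.0, 2.992]
force: [0.1, -0.1, -1.1]
grip_width: 0.0192
```

{"method": "jog_arm", "body": {"moves": [[[0, 0, 0], [0, 0, 0], 10], [[0, 0, 0], [0, 0, 0], 10], [[0, 0, 0], [0, 0, 0], 10]]}}

```text
time_s: 5.58
ee_pos: [0.4705, 0.1609, 0.0422]
eef_rot: [3.142, 0.0, 2.992]
force: [0.0, -0.5, -0.6]
grip_width: 0.02
```

{"method": "jog_arm", "body": {"moves": [[[2, -0.3, 0.7], [0, 0, 0], 10], [[4, -0.6, 0.7], [0, 0, 0], 10], [[6, -0.9, 0.7], [0, 0, 0], 10], [[8, -1.2, 0.7], [0, 0, 0], 10], [[9.9, -1.5, 0.7], [0, 0, 0], 10]]}}

```text
time_s: 6.0
ee_pos: [0.4805, 0.1593, 0.0427]
eef_rot: [-3.141, -0.0, 2.992]
force: [-1.1, -0.3, -1.4]
grip_width: 0.0199
```

{"method": "jog_arm", "body": {"moves": [[[2, -0.3, 0], [0, 0, 0], 10], [[4, -0.6, 0], [0, 0, 0], 10], [[6, -0.9, 0], [0, 0, 0], 10], [[8, -1.2, 0], [0, 0, 0], 10], [[9.9, -1.5, 0], [0, 0, 0], 10]]}}

```text
time_s: 6.42
ee_pos: [0.4905, 0.1579, 0.0428]
eef_rot: [-3.142, 0.0, 2.992]
force: [-0.5, -0.3, -0.8]
grip_width: 0.0195
```

```bash
python3 - <<'E'
from h import *
c2,o=snap('scene','s5'); print(o['ee_pos'],o['eef_rot'],o['force'])
c3,o=snap('wrist','w5')
crop(c3,(0,60,400,320),2,'w5c')
crop(c2,(230,150,350,270),5,'s5c')
E
```

```text
[0.49045964 0.15786047 0.04280421] [-3.14158895e+00  4.32036562e-06  2.99195016e+00] [-0.53182349 -0.33843128 -0.84938801]
```

View pics/s5c.png

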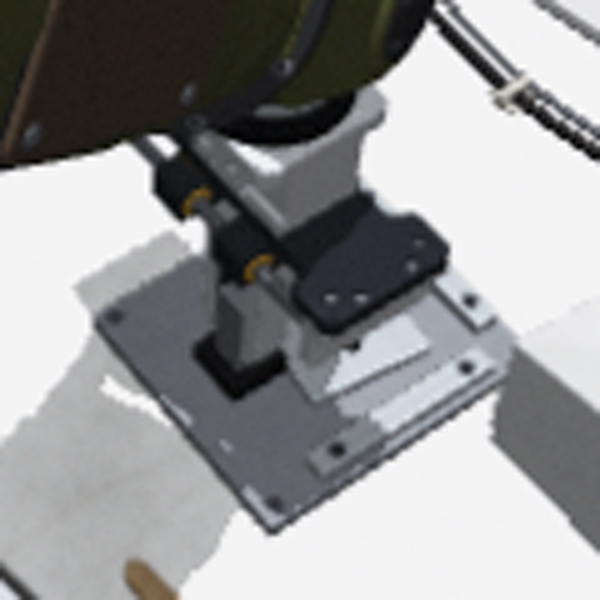

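View pics/w5c.png

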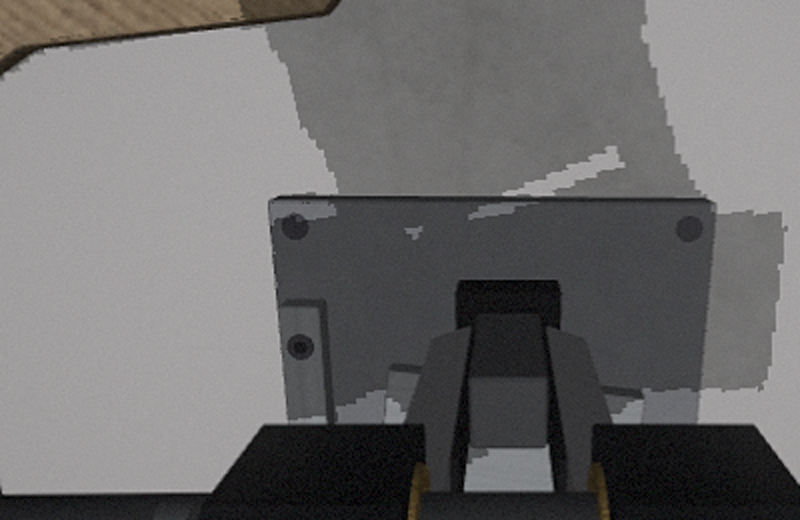

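{"method": "jog_arm", "body": {"moves": [[[2, -0.3, 0], [0, 0, 0], 10], [[4, -0.6, 0], [0, 0, 0], 10], [[6, -0.9, 0], [0, 0, 0], 10], [[8, -1.2, 0], [0, 0, 0], 10], [[9.9, -1.5, 0], [0, 0, 0], 10]]}}

```text
time_s: 6.93
ee_pos: [0.5004, 0.1564, 0.0428]
eef_rot: [-3.142, -0.0, 2.992]
force: [-0.8, 0.2, -2.0]
grip_width: 0.0195
```

{"method": "jog_arm", "body": {"moves": [[[1.5, -0.2, 0], [0, 0, 0], 10], [[3, -0.4, 0], [0, 0, 0], 10], [[4.5, -0.7, 0], [0, 0, 0], 10], [[6, -0.9, 0], [0, 0, 0], 10], [[7, -1, 0], [0, 0, 0], 10]]}}

```text
time_s: 7.35
ee_pos: [0.5073, 0.1554, 0.0428]
eef_rot: [-3.142, -0.0, 2.992]
force: [-2.2, 0.3, -1.5]
grip_width: 0.0197
```

```bash
python3 - <<'E'
from h import *
c2,o=snap('scene','s6'); print(o['ee_pos'],o['eef_rot'],o['force'])
crop(c2,(230,150,350,270),5,'s6c')
E
```

```text
[0.50730729 0.15536412 0.04278809] [-3.14157636e+00 -7.17998725e-06  2.99197908e+00] [-2.23018761  0.34317247 -1.4861207 ]
```

View pics/s6c.png

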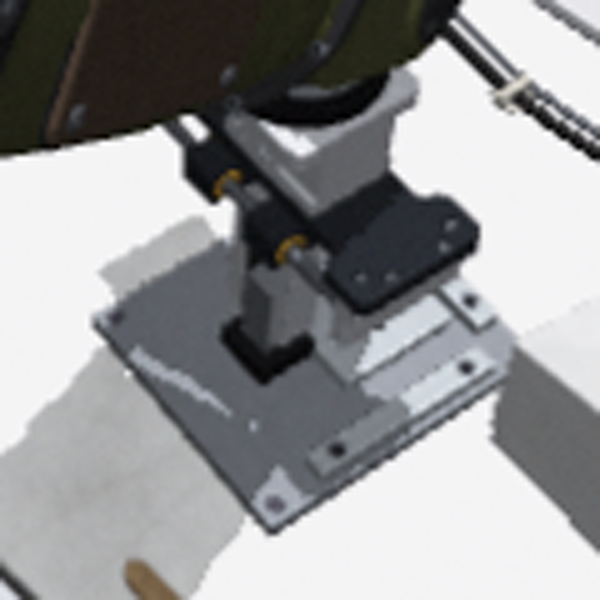

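{"method": "jog_arm", "body": {"moves": [[[0.5, -0.1, 0], [0, 0, 0], 10], [[1, -0.2, 0], [0, 0, 0], 10], [[1.5, -0.2, 0], [0, 0, 0], 10], [[2, -0.3, 0], [0, 0, 0], 10], [[2.5, -0.4, 0], [0, 0, 0], 10]]}}

```text
time_s: 7.82
ee_pos: [0.5097, 0.155, 0.0428]
eef_rot: [3.142, 0.0, 2.992]
force: [-0.7, 0.6, -1.3]
grip_width: 0.0192
```

{"method": "jog_arm", "body": {"moves": [[[0.4, -0.1, 0], [0, 0, 0], 10], [[0.8, -0.1, 0], [0, 0, 0], 10], [[1.2, -0.2, 0], [0, 0, 0], 10], [[1.6, -0.2, 0], [0, 0, 0], 10], [[1.6, -0.2, 0], [0, 0, 0], 10]]}}

```text
time_s: 8.23
ee_pos: [0.5114, 0.1548, 0.0428]
eef_rot: [3.142, 0.0, 2.992]
force: [-0.7, -0.1, -0.5]
grip_width: 0.0198
```

{"method": "jog_arm", "body": {"moves": [[[0.4, -0.1, 0], [0, 0, 0], 10], [[0.8, -0.1, 0], [0, 0, 0], 10], [[1.2, -0.2, 0], [0, 0, 0], 10], [[1.2, -0.2, 0], [0, 0, 0], 10]]}}

```text
time_s: 8.57
ee_pos: [0.5122, 0.1546, 0.0427]
eef_rot: [-3.142, -0.001, 2.992]
force: [-2.5, 0.5, -0.8]
grip_width: 0.0196
```

```bash
python3 - <<'E'
from h import *
c2,o=snap('scene','s7'); print(o['ee_pos'],o['eef_rot'],o['force'])
crop(c2,(260,160,340,240),7,'s7c')
E
```

```text
[0.51222253 0.15464826 0.0426981 ] [-3.14151671e+00 -6.68852437e-04  2.99196173e+00] [-2.49121311  0.46327663 -0.80315895]
```

View pics/s7c.png

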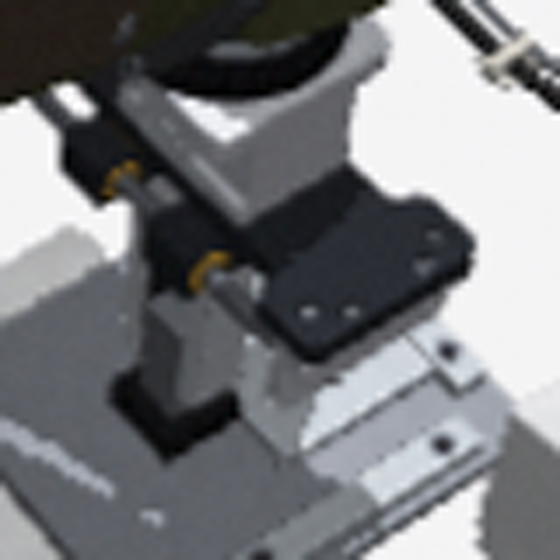

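{"method": "jog_arm", "body": {"moves": [[[0.4, -0.1, 0], [0, 0, 0], 10], [[0.8, -0.1, 0], [0, 0, 0], 10], [[0.8, -0.1, 0], [0, 0, 0], 10], [[0.8, -0.1, 0], [0, 0, 0], 10]]}}

```text
time_s: 8.95
ee_pos: [0.5125, 0.1546, 0.0425]
eef_rot: [-3.141, -0.002, 2.992]
force: [-6.4, 1.6, -0.2]
grip_width: 0.0197
```

{"method": "jog_arm", "body": {"moves": [[[-2, 0.3, 0], [0, 0, 0], 10], [[-6, 1, 0], [0, 0, 0], 10], [[-12, 2, 0], [0, 0, 0], 10], [[-15, 2, 10], [0, 0, 0], 10], [[-15, 2, 45], [0, 0, 0], 10]]}}

```text
time_s: 9.37
ee_pos: [0.4953, 0.156, 0.0849]
eef_rot: [-3.139, -0.007, 2.992]
force: [0.4, -0.4, -1.4]
grip_width: 0.0197
```

{"method": "jog_arm", "body": {"moves": [[[0, 15, 40], [0, 0, 0], 10], [[10, 50, 70], [0, 0, 0], 10], [[10, 70, 100], [0, 0, 0], 10], [[10, 70, 120], [0, 0, 0], 10], [[10, 70, 120], [0, 0, 0], 10]]}}

```text
time_s: 9.78
ee_pos: [0.5093, 0.2281, 0.2133]
eef_rot: [3.138, 0.007, 2.994]
force: [0.3, -0.2, -1.1]
grip_width: 0.0195
```

```bash
python3 - <<'E'
from h import *
c,o=snap('wrist','w8'); print(o['ee_pos'],o['eef_rot'],o['force'])
crop(c,(0,60,400,320),2,'w8c')
E
```

```text
[0.50927277 0.22810217 0.21329601] [3.13780254 0.00704368 2.99383734] [ 0.30473386 -0.17610379 -1.05031872]
```

View pics/w8c.png

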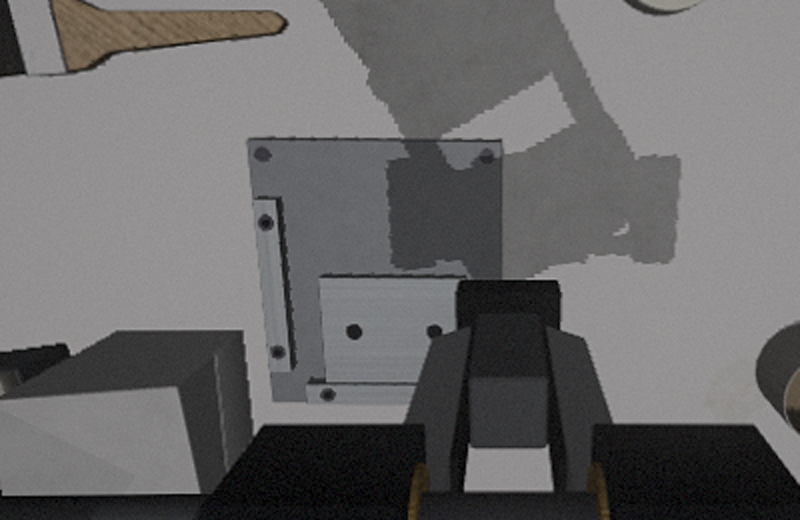

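```bash
python3 - <<'E'
from h import *
c,o=load('w8');b=(0,60)
crop(c,(115,120,275,270),5,'w8d')
a=-.149
q=unproj(c,o,cp([(320,277),(327,380)],b,2),.020);r=unproj(c,o,cp([(278,198),(290,370)],b,2),.022);n=unproj(c,o,cp([(248,140),(501,140)],b,2),.012)
F=lambda d:np.array([d[:,0]*np.cos(a)+d[:,1]*np.sin(a),-d[:,0]*np.sin(a)+d[:,1]*np.cos(a)]).T
for s in (q,r,n): print((F(s-[.59,.081,0])*1e3).round(1))
E
```

```text
[[-71.1  20.9]
 [ -3.5  20.2]]
[[-119.3    1. ]
 [ -11.3   -1.6]]
[[-151.5  -16.6]
 [-152.   130.1]]
```

View pics/w8d.png

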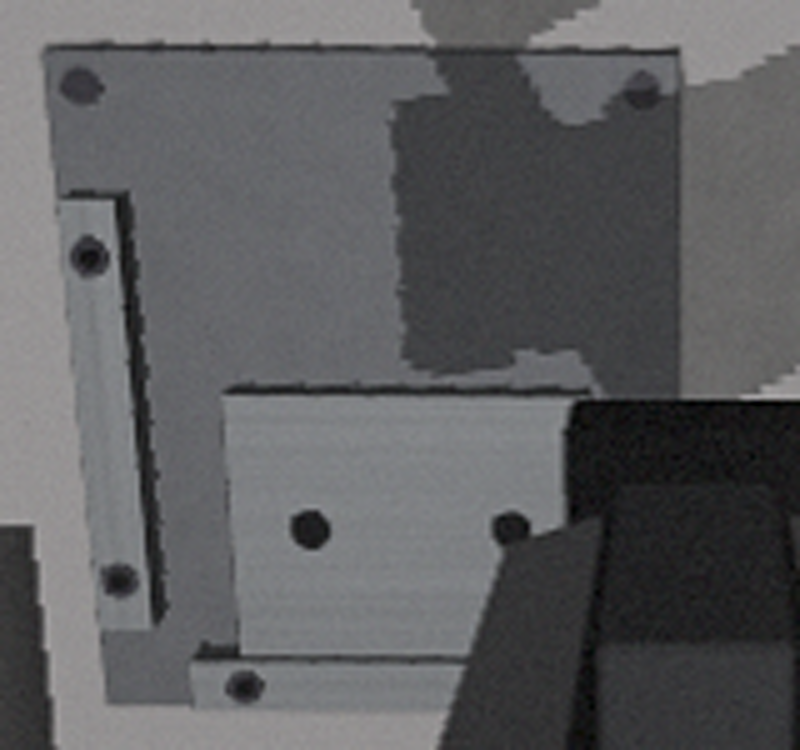

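{"method": "jog_arm", "body": {"moves": [[[35, -1, -20], [0, 0, 0], 10], [[65, -2, -50], [0, 0, 0], 10], [[65, -2, -85], [0, 0, 0], 10], [[65, -2, -120], [0, 0, 0], 10], [[65, -2, -150], [0, 0, 0], 10]]}}

```text
time_s: 10.25
ee_pos: [0.5718, 0.2231, 0.0538]
eef_rot: [-3.14, -0.003, 2.991]
force: [0.9, -0.4, -1.9]
grip_width: 0.0198
```

{"method": "jog_arm", "body": {"moves": [[[0, 0, -5], [0, 0, 0], 10], [[0, 0, -5], [0, 0, 0], 10], [[0, 0, -5], [0, 0, 0], 10], [[0, 0, -5], [0, 0, 0], 10]]}}

```text
time_s: 10.58
ee_pos: [0.5742, 0.2247, 0.0551]
eef_rot: [3.14, 0.003, 2.992]
force: [-0.2, 1.0, -0.6]
grip_width: 0.02
```

```bash
python3 - <<'E'
from h import *
c2,o=snap('scene','s9'); print(o['ee_pos'],o['eef_rot'],o['force'])
a=-.149;d=o['ee_pos']-[.59,.081,0];print(d[0]*np.cos(a)+d[1]*np.sin(a),-d[0]*np.sin(a)+d[1]*np.cos(a),o['eef_rot'][2]-np.pi)
crop(c2,(240,150,350,260),6,'s9c')
E
```

```text
[0.57417105 0.22468129 0.05506626] [3.14022490e+00 2.82583854e-03 2.99185650e+00] [-0.17830024  1.03504018 -0.55740584]
-0.03698295198049095 0.13973950881844036 -0.14973615148330666
```

View pics/s9c.png

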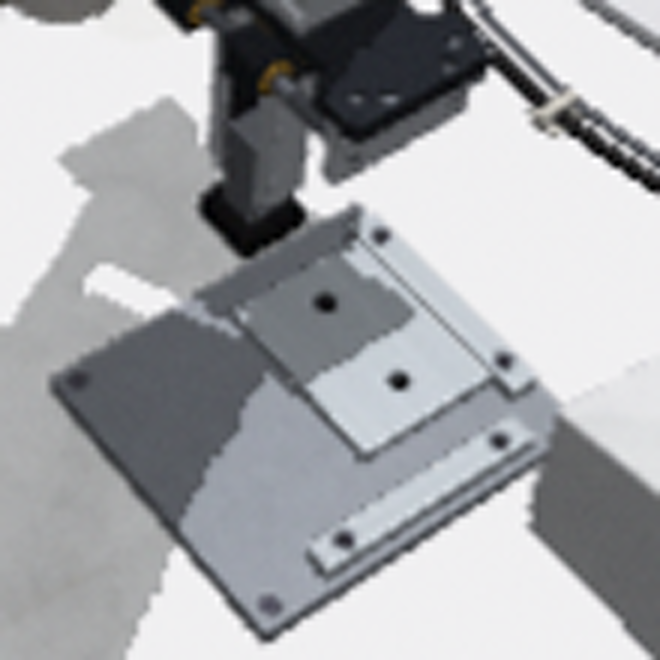

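{"method": "jog_arm", "body": {"moves": [[[0, 0, -5], [0, 0, 0], 10], [[0, 0, -10], [0, 0, 0], 10], [[0, 0, -10], [0, 0, 0], 10], [[0, 0, -10], [0, 0, 0], 10], [[0, 0, -10], [0, 0, 0], 10]]}}

```text
time_s: 11.05
ee_pos: [0.5733, 0.2245, 0.0429]
eef_rot: [3.142, 0.0, 2.992]
force: [0.9, 0.2, -1.3]
grip_width: 0.0198
```

{"method": "jog_arm", "body": {"moves": [[[0, 0, 0], [0, 0, 0], 10], [[0, 0, 0], [0, 0, 0], 10]]}}

```text
time_s: 11.22
ee_pos: [0.5733, 0.2245, 0.0429]
eef_rot: [3.141, 0.0, 2.992]
force: [0.4, 0.2, -1.5]
grip_width: 0.0197
```

{"method": "jog_arm", "body": {"moves": [[[-0.3, -2, 0], [0, 0, 0], 10], [[-0.6, -4, 0], [0, 0, 0], 10], [[-0.9, -6, 0], [0, 0, 0], 10], [[-1.2, -8, 0], [0, 0, 0], 10], [[-1.5, -10, 0], [0, 0, 0], 10]]}}

```text
time_s: 11.63
ee_pos: [0.5718, 0.2142, 0.0428]
eef_rot: [-3.142, 0.0, 2.992]
force: [0.6, -0.3, -1.4]
grip_width: 0.0201
```

{"method": "jog_arm", "body": {"moves": [[[-0.3, -2, 0], [0, 0, 0], 10], [[-0.6, -4, 0], [0, 0, 0], 10], [[-0.9, -6, 0], [0, 0, 0], 10], [[-1.2, -8, 0], [0, 0, 0], 10], [[-1.5, -10, 0], [0, 0, 0], 10]]}}

```text
time_s: 12.05
ee_pos: [0.5702, 0.2043, 0.0428]
eef_rot: [3.142, -0.0, 2.992]
force: [0.1, 0.8, -1.1]
grip_width: 0.0196
```

{"method": "jog_arm", "body": {"moves": [[[-0.2, -1.5, 0], [0, 0, 0], 10], [[-0.4, -3, 0], [0, 0, 0], 10], [[-0.7, -4.5, 0], [0, 0, 0], 10], [[-0.9, -6, 0], [0, 0, 0], 10], [[-1, -7, 0], [0, 0, 0], 10]]}}

```text
time_s: 12.47
ee_pos: [0.5692, 0.1973, 0.0428]
eef_rot: [-3.142, -0.0, 2.992]
force: [0.5, 0.9, -0.8]
grip_width: 0.0199
```

```bash
python3 - <<'E'
from h import *
c2,o=snap('scene','s10'); print(o['ee_pos'],o['eef_rot'],o['force'])
a=-.149;d=o['ee_pos']-[.59,.081,0];print(d[0]*np.cos(a)+d[1]*np.sin(a),-d[0]*np.sin(a)+d[1]*np.cos(a),o['eef_rot'][2]-np.pi)
crop(c2,(240,150,350,260),6,'s10c')
E
```

```text
[0.56922406 0.19733713 0.04280801] [-3.14159182e+00 -4.25470167e-06  2.99194350e+00] [ 0.52564154  0.89689698 -0.75741706]
-0.037815909348224014 0.11196394407318422 -0.14964915243689614
```

View pics/s10c.png

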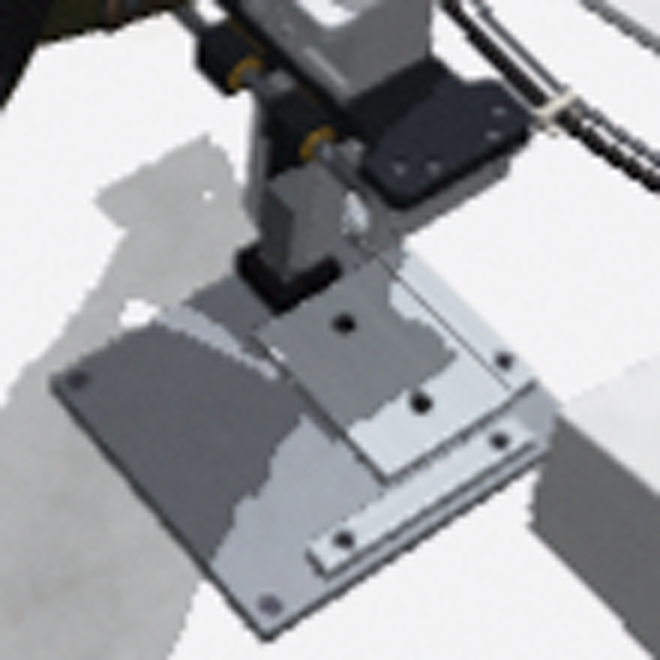

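{"method": "jog_arm", "body": {"moves": [[[-0.1, -0.6, 0], [0, 0, 0], 10], [[-0.2, -1.2, 0], [0, 0, 0], 10], [[-0.3, -1.8, 0], [0, 0, 0], 10], [[-0.4, -2.4, 0], [0, 0, 0], 10], [[-0.5, -3, 0], [0, 0, 0], 10]]}}

```text
time_s: 12.93
ee_pos: [0.5687, 0.1945, 0.0428]
eef_rot: [3.142, -0.0, 2.992]
force: [0.9, 1.2, -0.5]
grip_width: 0.0193
```

{"method": "jog_arm", "body": {"moves": [[[-0.1, -0.4, 0], [0, 0, 0], 10], [[-0.1, -0.8, 0], [0, 0, 0], 10], [[-0.2, -1.2, 0], [0, 0, 0], 10], [[-0.2, -1.2, 0], [0, 0, 0], 10]]}}

```text
time_s: 13.27
ee_pos: [0.5685, 0.1932, 0.0428]
eef_rot: [-3.142, -0.0, 2.992]
force: [0.2, 0.5, -1.2]
grip_width: 0.0196
```

{"method": "jog_arm", "body": {"moves": [[[-0.1, -0.4, 0], [0, 0, 0], 10], [[-0.1, -0.8, 0], [0, 0, 0], 10], [[-0.1, -0.8, 0], [0, 0, 0], 10], [[-0.1, -0.8, 0], [0, 0, 0], 10]]}}

```text
time_s: 13.6
ee_pos: [0.5684, 0.1925, 0.0428]
eef_rot: [-3.142, -0.0, 2.992]
force: [-0.2, -0.0, -0.7]
grip_width: 0.0198
```

{"method": "jog_arm", "body": {"moves": [[[0, -0.4, 0], [0, 0, 0], 10], [[-0.1, -0.8, 0], [0, 0, 0], 10], [[-0.1, -0.8, 0], [0, 0, 0], 10], [[-0.1, -0.8, 0], [0, 0, 0], 10]]}}

```text
time_s: 13.93
ee_pos: [0.5683, 0.1916, 0.0428]
eef_rot: [-3.142, -0.0, 2.992]
force: [0.1, 0.0, -1.3]
grip_width: 0.02
```

{"method": "jog_arm", "body": {"moves": [[[0, -0.4, 0], [0, 0, 0], 10], [[-0.1, -0.8, 0], [0, 0, 0], 10], [[-0.1, -0.8, 0], [0, 0, 0], 10], [[-0.1, -0.8, 0], [0, 0, 0], 10]]}}

```text
time_s: 14.27
ee_pos: [0.5682, 0.1909, 0.0428]
eef_rot: [-3.142, -0.0, 2.992]
force: [0.1, -0.2, -0.7]
grip_width: 0.0195
```

```bash
python3 - <<'E'
from h import *
c2,o=snap('scene','s11'); print(o['ee_pos'],o['eef_rot'],o['force'])
crop(c2,(270,170,350,250),7,'s11c')
E
```

```text
[0.56823315 0.19086241 0.04279591] [-3.14151245e+00 -1.42357538e-05  2.99201260e+00] [ 0.1064091  -0.20716981 -0.74336208]
```

View pics/s11c.png

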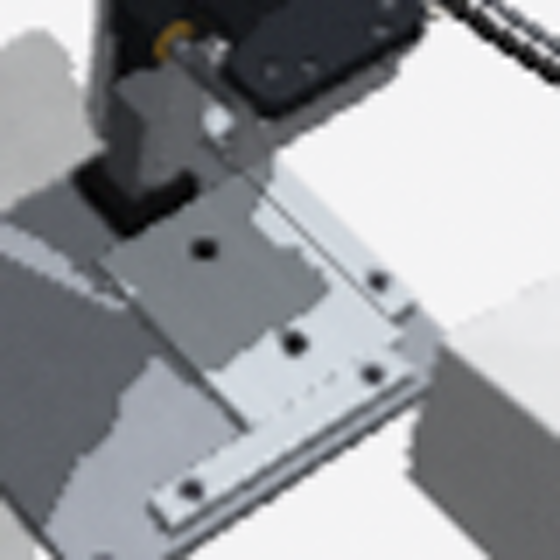

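{"method": "jog_arm", "body": {"moves": [[[0, -0.4, 0], [0, 0, 0], 10], [[-0.1, -0.8, 0], [0, 0, 0], 10], [[-0.1, -0.8, 0], [0, 0, 0], 10], [[-0.1, -0.8, 0], [0, 0, 0], 10]]}}

```text
time_s: 14.65
ee_pos: [0.5682, 0.1906, 0.0429]
eef_rot: [3.141, 0.0, 2.992]
force: [1.0, 4.3, -2.4]
grip_width: 0.0195
```

{"method": "jog_arm", "body": {"moves": [[[0, -0.3, 0], [0, 0, 0], 10], [[-0.1, -0.5, 0], [0, 0, 0], 10], [[-0.1, -0.5, 0], [0, 0, 0], 10], [[-0.1, -0.5, 0], [0, 0, 0], 10]]}}

```text
time_s: 14.98
ee_pos: [0.5683, 0.1905, 0.043]
eef_rot: [3.14, 0.001, 2.992]
force: [1.2, 7.9, -2.7]
grip_width: 0.0196
```

{"method": "jog_arm", "body": {"moves": [[[0.3, 2, 0], [0, 0, 0], 10], [[0.9, 6, 0], [0, 0, 0], 10], [[1.8, 12, 0], [0, 0, 0], 10], [[2.7, 18, 0], [0, 0, 0], 10], [[2.7, 19, 0], [0, 0, 0], 10]]}}

```text
time_s: 15.4
ee_pos: [0.5708, 0.2096, 0.0428]
eef_rot: [-3.142, 0.0, 2.993]
force: [0.0, -0.0, -0.7]
grip_width: 0.0197
```

{"method": "jog_arm", "body": {"moves": [[[-12, 1, 0], [0, 0, 1.4], 10], [[-24, 1, 0], [0, 0, 2.8], 10], [[-36, 1, 0], [0, 0, 4.2], 10], [[-48, 1, 0], [0, 0, 5.6], 10], [[-57, 1, 0], [0, 0, 7], 10]]}}

```text
time_s: 15.82
ee_pos: [0.5129, 0.2097, 0.0427]
eef_rot: [-3.142, -0.0, -2.674]
force: [1.3, 0.1, -1.5]
grip_width: 0.0197
```

{"method": "jog_arm", "body": {"moves": [[[0, 0, 0], [0, 0, 1.4], 10], [[0, 0, 0], [0, 0, 2], 10], [[0, 0, 0], [0, 0, 2], 10], [[0, 0, 0], [0, 0, 2], 10], [[0, 0, 0], [0, 0, 2], 10]]}}

```text
time_s: 16.23
ee_pos: [0.5138, 0.2096, 0.0428]
eef_rot: [-3.142, -0.0, -2.508]
force: [0.7, -1.2, -1.1]
grip_width: 0.0195
```

```bash
python3 - <<'E'
from h import *
c2,o=snap('scene','s12'); print(o['ee_pos'],o['eef_rot'],o['force'],o['qpos'])
a=-.149;d=o['ee_pos']-[.5891,.0792,0];print(d[0]*np.cos(a)+d[1]*np.sin(a),-d[0]*np.sin(a)+d[1]*np.cos(a),o['eef_rot'][2]-np.pi)
crop(c2,(240,150,350,260),6,'s12c')
E
```

```text
[0.51379355 0.20963266 0.04276148] [-3.14156804e+00 -8.35991477e-05 -2.50795694e+00] [ 0.68709559 -1.21400941 -1.13562576] [ 3.21411942e-01  4.98027583e-01  1.65567751e+00 -5.88166587e-05
  9.87959557e-01 -1.88298772e+00]
-0.09383469183824437 0.1178082792476556 -5.64954959702901
```

View pics/s12c.png

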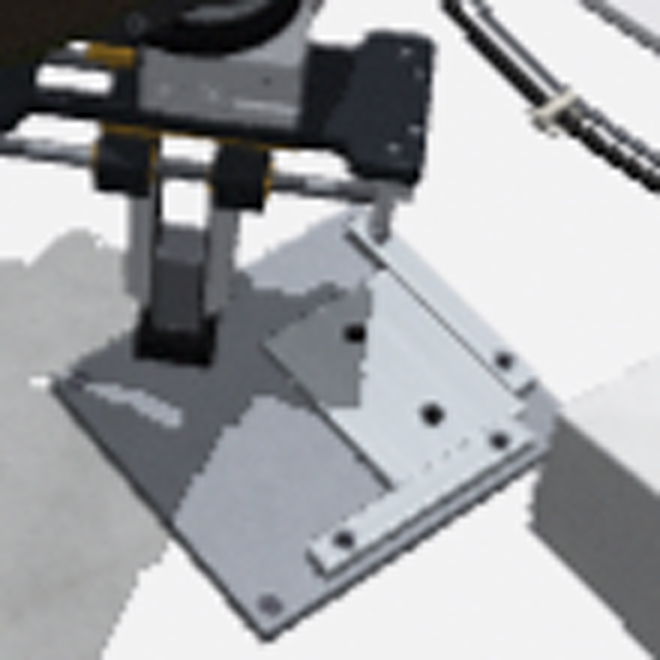

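{"method": "jog_arm", "body": {"moves": [[[1.5, -3, 0], [0, 0, 0], 10], [[3, -6, 0], [0, 0, 0], 10], [[4.5, -9, 0], [0, 0, 0], 10], [[6, -12, 0], [0, 0, 0], 10], [[7.2, -14.5, 0], [0, 0, 0], 10]]}}

```text
time_s: 16.7
ee_pos: [0.5212, 0.1946, 0.0428]
eef_rot: [-3.142, -0.0, -2.506]
force: [0.1, -0.1, -1.0]
grip_width: 0.0197
```

{"method": "jog_arm", "body": {"moves": [[[0.3, -0.4, 0], [0, 0, 0], 10], [[0.6, -0.8, 0], [0, 0, 0], 10], [[0.9, -1.2, 0], [0, 0, 0], 10], [[0.9, -1.2, 0], [0, 0, 0], 10], [[0.9, -1.2, 0], [0, 0, 0], 10]]}}

```text
time_s: 17.12
ee_pos: [0.5218, 0.194, 0.0428]
eef_rot: [-3.142, 0.0, -2.506]
force: [-0.5, -0.5, -1.6]
grip_width: 0.0195
```

{"method": "jog_arm", "body": {"moves": [[[0.3, -0.4, 0], [0, 0, 0], 10], [[0.6, -0.8, 0], [0, 0, 0], 10], [[0.6, -0.8, 0], [0, 0, 0], 10], [[0.6, -0.8, 0], [0, 0, 0], 10]]}}

```text
time_s: 17.45
ee_pos: [0.5224, 0.1931, 0.0428]
eef_rot: [-3.142, -0.0, -2.506]
force: [0.4, -0.9, -1.0]
grip_width: 0.02
```

{"method": "jog_arm", "body": {"moves": [[[0.3, -0.4, 0], [0, 0, 0], 10], [[0.6, -0.8, 0], [0, 0, 0], 10], [[0.6, -0.8, 0], [0, 0, 0], 10], [[0.6, -0.8, 0], [0, 0, 0], 10]]}}

```text
time_s: 17.78
ee_pos: [0.5231, 0.1923, 0.0428]
eef_rot: [3.142, -0.0, -2.506]
force: [-1.5, 0.7, -1.5]
grip_width: 0.0196
```

{"method": "jog_arm", "body": {"moves": [[[0.3, -0.4, 0], [0, 0, 0], 10], [[0.5, -0.6, 0], [0, 0, 0], 10], [[0.5, -0.6, 0], [0, 0, 0], 10], [[0.5, -0.6, 0], [0, 0, 0], 10]]}}

```text
time_s: 18.12
ee_pos: [0.5235, 0.1917, 0.0428]
eef_rot: [3.141, -0.0, -2.506]
force: [0.0, 0.9, -0.5]
grip_width: 0.0197
```

{"method": "jog_arm", "body": {"moves": [[[0.3, -0.4, 0], [0, 0, 0], 10], [[0.4, -0.6, 0], [0, 0, 0], 10], [[0.4, -0.6, 0], [0, 0, 0], 10], [[0.4, -0.6, 0], [0, 0, 0], 10]]}}

```text
time_s: 18.45
ee_pos: [0.5238, 0.1913, 0.0428]
eef_rot: [3.141, -0.0, -2.506]
force: [-4.5, 3.7, -0.4]
grip_width: 0.0194
```

{"method": "jog_arm", "body": {"moves": [[[0.2, -0.3, 0], [0, 0, 0], 10], [[0.4, -0.5, 0], [0, 0, 0], 10], [[0.4, -0.5, 0], [0, 0, 0], 10], [[0.4, -0.5, 0], [0, 0, 0], 10]]}}

```text
time_s: 18.78
ee_pos: [0.5239, 0.1911, 0.0427]
eef_rot: [3.14, -0.0, -2.506]
force: [-3.6, 6.8, 0.9]
grip_width: 0.0197
```

{"method": "jog_arm", "body": {"moves": [[[0.3, -0.2, 0], [0, 0, 0], 10], [[0.5, -0.4, 0], [0, 0, 0], 10], [[0.5, -0.4, 0], [0, 0, 0], 10], [[0.5, -0.4, 0], [0, 0, 0], 10], [[0.5, -0.4, 0], [0, 0, 0], 10]]}}

```text
time_s: 19.2
ee_pos: [0.5241, 0.191, 0.0427]
eef_rot: [3.14, -0.001, -2.506]
force: [-6.7, 8.7, 0.3]
grip_width: 0.0199
```

{"method": "jog_arm", "body": {"moves": [[[0, 0, 0], [0, 0, 0], 10], [[0, 0, 0], [0, 0, 0], 10]]}}

```text
time_s: 19.37
ee_pos: [0.5241, 0.191, 0.0427]
eef_rot: [3.14, -0.001, -2.506]
force: [-8.2, 8.5, 2.0]
grip_width: 0.0197
```

{"method": "jog_arm", "body": {"moves": [[[0, 0, 0], [0, 0, 0], 10], [[0, 0, 0], [0, 0, 0], 10]]}}

```text
time_s: 19.53
ee_pos: [0.5241, 0.191, 0.0427]
eef_rot: [3.14, -0.001, -2.506]
force: [-6.6, 8.5, 0.6]
grip_width: 0.0197
```

{"method": "jog_arm", "body": {"moves": [[[-0.6, 0.8, 0], [0, 0, 0], 10], [[-2.4, 3.2, 0], [0, 0, 0], 10], [[-6, 8, 0], [0, 0, 0], 10], [[-12, 16, 0], [0, 0, 0], 10], [[-14, 20, 10], [0, 0, 0], 10]]}}

```text
time_s: 19.95
ee_pos: [0.5092, 0.2107, 0.0515]
eef_rot: [3.141, -0.003, -2.506]
force: [0.1, -0.3, -1.8]
grip_width: 0.0201
```

{"method": "jog_arm", "body": {"moves": [[[0, 10, 30], [0, 0, 0], 10], [[0, 40, 40], [0, 0, -1.4], 10], [[0, 80, 40], [0, 0, -2.8], 10], [[0, 115, 40], [0, 0, -4.2], 10], [[5, 150, 40], [0, 0, -5.6], 10]]}}

```text
time_s: 20.37
ee_pos: [0.515, 0.3625, 0.0942]
eef_rot: [3.141, 0.001, -3.0]
force: [0.5, -0.7, -1.0]
grip_width: 0.0197
```

{"method": "jog_arm", "body": {"moves": [[[5, 20, 0], [0, 0, -1.1], 10], [[5, 20, 0], [0, 0, -1.1], 10], [[5, 20, 0], [0, 0, -1.1], 10], [[5, 20, 0], [0, 0, -1.1], 10], [[5, 20, 0], [0, 0, -1.1], 10]]}}

```text
time_s: 20.78
ee_pos: [0.5208, 0.3794, 0.0932]
eef_rot: [-3.141, 0.0, -3.09]
force: [0.1, -0.9, -1.0]
grip_width: 0.0196
```

```bash
python3 - <<'E'
from h import *
c2,o=snap('top','t13'); print(o['ee_pos'],o['eef_rot'],o['force'])
crop(c2,(130,120,330,240),4,'t13c')
c2,o=snap('scene','s13')
crop(c2,(180,80,340,240),4,'s13c')
E
```

```text
[0.52081882 0.37943382 0.09317727] [-3.14144699e+00  5.77209236e-05 -3.08999705e+00] [ 0.06930277 -0.87577084 -0.97070565]
```

View pics/t13c.png

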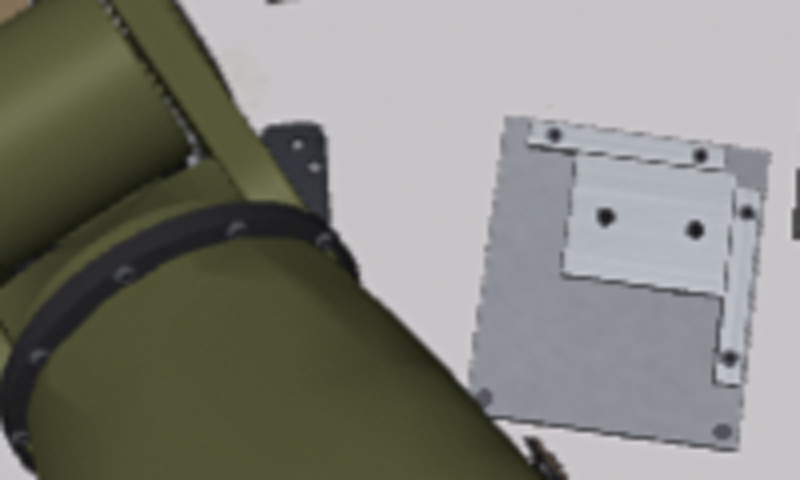

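View pics/s13c.png

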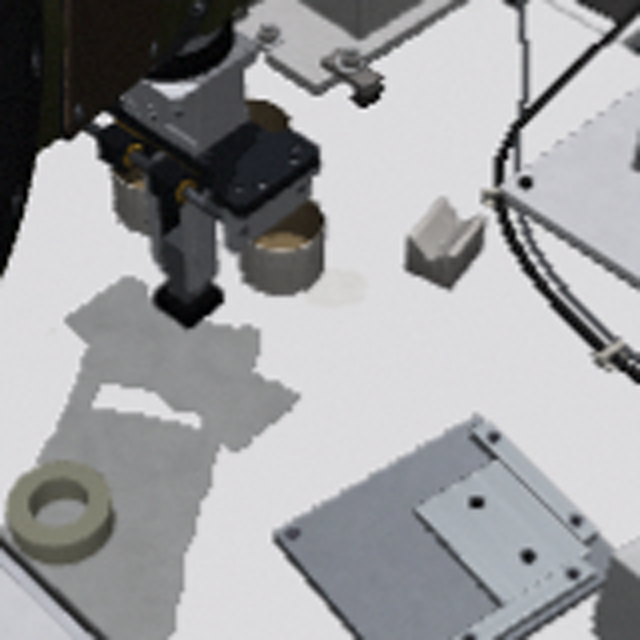

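{"method": "jog_arm", "body": {"moves": [[[0, 0, -20], [0, 0, 0], 10], [[0, 0, -40], [0, 0, 0], 10], [[0, 0, -55], [0, 0, 0], 10], [[0, 0, -58], [0, 0, 0], 10], [[0, 0, -58], [0, 0, 0], 10]]}}

```text
time_s: 21.3
ee_pos: [0.5206, 0.3795, 0.0342]
eef_rot: [-3.141, -0.001, -3.091]
force: [-0.2, 0.0, -0.3]
grip_width: 0.0194
```

{"method": "jog_arm", "body": {"moves": [[[0, 0, 0], [0, 0, 0], 10], [[0, 0, 0], [0, 0, 0], 10], [[0, 0, 0], [0, 0, 0], 10]]}}

```text
time_s: 21.55
ee_pos: [0.5213, 0.3804, 0.036]
eef_rot: [3.141, 0.002, -3.091]
force: [-0.1, -0.7, -0.9]
grip_width: 0.0196
```

{"method": "jog_arm", "body": {"moves": [[[0, 0, -2], [0, 0, 0], 10], [[0, 0, -4], [0, 0, 0], 10], [[0, 0, -5.5], [0, 0, 0], 10], [[0, 0, -5.5], [0, 0, 0], 10], [[0, 0, -5.5], [0, 0, 0], 10]]}}

```text
time_s: 21.97
ee_pos: [0.5208, 0.3801, 0.0291]
eef_rot: [-3.141, -0.0, -3.09]
force: [-0.4, -0.6, -0.9]
grip_width: 0.0197
```

{"method": "jog_arm", "body": {"moves": [[[0, 0, -0.5], [0, 0, 0], 10], [[0, 0, -0.5], [0, 0, 0], 10], [[0, 0, -0.5], [0, 0, 0], 10]]}}

```text
time_s: 22.22
ee_pos: [0.5208, 0.3802, 0.0288]
eef_rot: [3.142, 0.0, -3.091]
force: [0.4, -0.4, -1.0]
grip_width: 0.0197
```

{"method": "jog_arm", "body": {"moves": [[[0, 0, -0.5], [0, 0, 0], 10], [[0, 0, -0.5], [0, 0, 0], 10], [[0, 0, -0.5], [0, 0, 0], 10]]}}

```text
time_s: 22.47
ee_pos: [0.521, 0.3802, 0.0287]
eef_rot: [3.141, 0.0, -3.091]
force: [-1.0, -0.7, 5.1]
grip_width: 0.0197
```

{"method": "jog_arm", "body": {"moves": [[[0, 0, 0], [0, 0, 0], 10], [[0, 0, 0], [0, 0, 0], 10]]}}

```text
time_s: 22.63
ee_pos: [0.521, 0.3803, 0.0287]
eef_rot: [3.141, 0.0, -3.091]
force: [-1.7, -2.1, 5.6]
grip_width: 0.0197
```

Touching with about 6 N; back off slightly and open.

{"method": "jog_arm", "body": {"moves": [[[0, 0, 0.4], [0, 0, 0], 10], [[0, 0, 0.4], [0, 0, 0], 24], [[0, 0, 0.4], [0, 0, 0], 50], [[0, 0, 0.4], [0, 0, 0], 80], [[0, 0, 0.4], [0, 0, 0], 80]]}}

```text
time_s: 23.05
ee_pos: [0.5208, 0.3802, 0.0285]
eef_rot: [-3.142, -0.0, -3.091]
force: [-0.0, -0.1, 0.1]
grip_width: 0.0407
```

{"method": "jog_arm", "body": {"moves": [[[0, 0, 0], [0, 0, 0], 80], [[0, 0, 0], [0, 0, 0], 80], [[0, 0, 0], [0, 0, 0], 80], [[0, 0, 0], [0, 0, 0], 80], [[0, 0, 0], [0, 0, 0], 80]]}}

```text
time_s: 23.47
ee_pos: [0.5209, 0.3802, 0.0287]
eef_rot: [-3.142, 0.0, -3.09]
force: [0.1, 0.1, 0.1]
grip_width: 0.0738
```

```bash
python3 - <<'E'
from h import *
c,o=snap('wrist','w14'); print(o['ee_pos'],o['eef_rot'],o['force'],o['grip_width'])
crop(c,(100,60,420,330),2.2,'w14c')
E
```

```text
[0.52085527 0.38019827 0.02870774] [-3.14156289e+00  2.59407549e-05 -3.09049847e+00] [0.11390214 0.12940361 0.09876346] 0.07384255915829818
```

View pics/w14c.png

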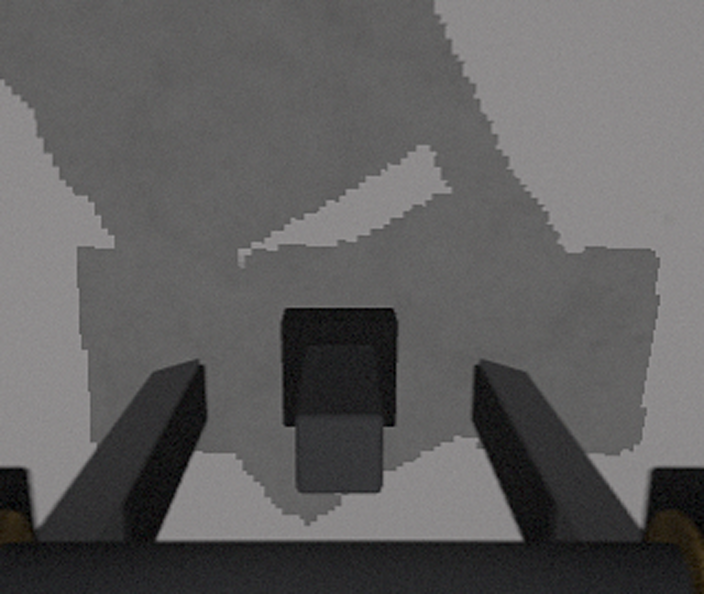

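Standing and released. Lift straight up, then back off to the left, clear of everything.

{"method": "jog_arm", "body": {"moves": [[[0, 0, 25], [0, 0, 0], 80], [[0, 0, 60], [0, 0, 0], 80], [[0, 0, 100], [0, 0, 0], 80], [[0, 0, 140], [0, 0, 0], 80], [[0, 0, 170], [0, 0, 0], 80]]}}

```text
time_s: 23.93
ee_pos: [0.5211, 0.3804, 0.2025]
eef_rot: [3.14, 0.003, -3.09]
force: [0.3, -0.0, -0.0]
grip_width: 0.0799
```

{"method": "jog_arm", "body": {"moves": [[[-40, 10, 10], [0, 0, 0], 80], [[-80, 20, 10], [0, 0, 0], 80], [[-120, 30, 10], [0, 0, 0], 80], [[-160, 40, 10], [0, 0, 0], 80], [[-190, 50, 10], [0, 0, 0], 80]]}}

```text
time_s: 24.35
ee_pos: [0.3282, 0.4303, 0.209]
eef_rot: [3.141, 0.0, -3.09]
force: [1.6, 0.4, 0.1]
grip_width: 0.08
```

{"method": "jog_arm", "body": {"moves": [[[-30, 30, 0], [0, 0, 0], 80], [[-30, 50, 0], [0, 0, 0], 80], [[-30, 50, 0], [0, 0, 0], 80], [[-30, 50, 0], [0, 0, 0], 80], [[-30, 50, 0], [0, 0, 0], 80]]}}

```text
time_s: 24.77
ee_pos: [0.3011, 0.4797, 0.2085]
eef_rot: [-3.141, -0.0, -3.091]
force: [0.3, 0.4, -0.1]
grip_width: 0.08
```

```bash
python3 - <<'E'
from h import *
c2,o=snap('top','t15'); print(o['time_s'],o['ee_pos'],o['force'],o['joint_vel'].round(3))
crop(c2,(130,120,330,240),4,'t15c'); crop(c2,(240,140,330,240),6,'t15f')
c2,o=snap('scene','s15')
E
```

```text
24.7667 [0.30111268 0.47965635 0.20851668] [ 0.32763113  0.41498685 -0.10458522] [-0.016 -0.006  0.004  0.002  0.     0.002]
```

View pics/t15c.png

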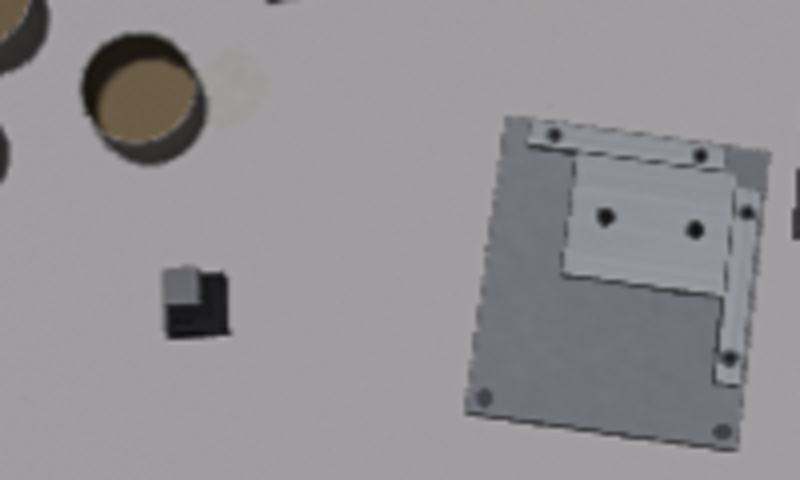

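View pics/t15f.png

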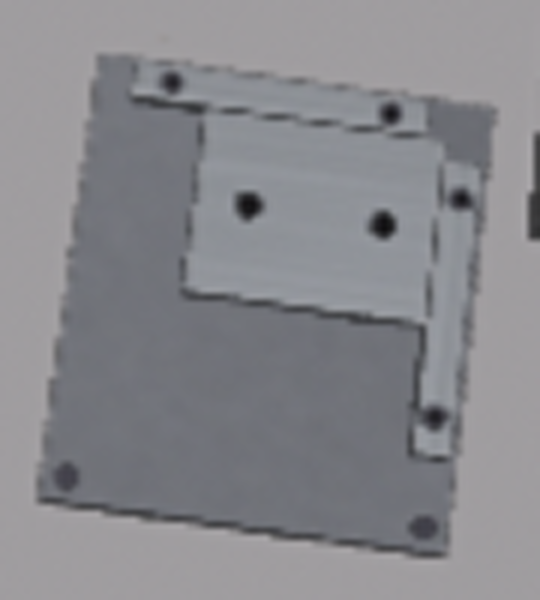

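View pics/s15.png

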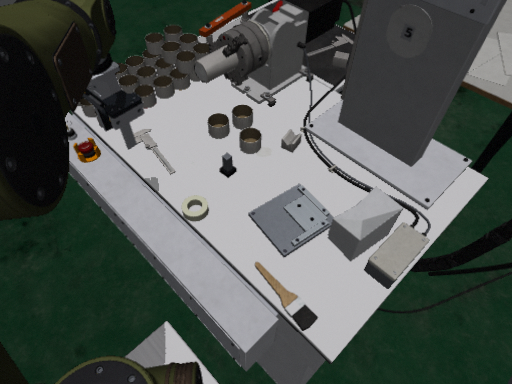

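{"method": "jog_arm", "body": {"moves": [[[0, 0, 0], [0, 0, 0], 80], [[0, 0, 0], [0, 0, 0], 80], [[0, 0, 0], [0, 0, 0], 80]]}}

```text
time_s: 25.12
ee_pos: [0.3012, 0.4799, 0.2088]
eef_rot: [3.142, 0.0, -3.091]
force: [-1.5, -0.3, -0.1]
grip_width: 0.0802
```

```bash
python3 - <<'E'
from station import ctrl
print(ctrl.hand_in())
E
```

```text
the job is handed in; nothing more can be done
None
```

The job is handed in at about 25 s of the 72 s limit, and my last checks show nothing wrong. The hand-in gives no verdict.

**What I did:** I gripped the pusher and pushed the coupon's near edge until it lay against the far rail, with about 6.5 N at contact. I then pushed its left edge until it met the side rail, at about 8 N. With the foot turned 45°, I pressed the free corner towards the rails' corner. After that I stood the pusher on the worktop left of the fixture, near where it began, released it and moved the arm away.

**Corner press:** At the firmest part, held for roughly 0.5 s, the wrist force came to about 8 N towards the far rail and 7 N towards the side rail. It varied by about 1 N. These figures come from the wrist sensor, because rail forces cannot be read directly.

**Last pictures:**
- **Coupon:** it shows no gap to either rail. Its marks and the far rail's screws agree in angle to about 0.008 rad, against the 0.02 allowed, read by eye from pixels.
- **Pusher:** it stands upright and clear of the fixture.
- **Bystanders:** the cup and brush look unmoved.

**Disagreement:** the first camera estimate of the corner was off by about 0.6 mm in x and 1.9 mm in y from where the rails were felt. That is within the stated calibration, and I corrected for it before the corner press.

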